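Rotate the stock: delivery tray to display tray in reverse order

TASK

Move the four bottles from the grey delivery tray into the white display tray in reverse order, one in each pocket: the bottle that stood next to the black front end of the grey tray goes into the pocket farthest from the black front end of the white tray, the next one into the pocket before that, and so on, so that the hindmost bottle comes to the front. Set each bottle down upright on the floor of its pocket without dropping it or tipping any over, and leave the tape roll, the tin and the cardboard box where they are.

Things in the scene. Friction and masses are not known exactly. Their poses are not given: they have to be found in the camera images.
- bottle_red: white round bottle with a red cap and a red label band, loose, upright; body 44 mm in diameter up to 74 mm, then a shoulder and a cap 29 mm in diameter, 102 mm tall overall, about 0.12 kg; grip it round the body. Origin: centre of its foot, z up; its yaw means nothing
- bottle_green: white round bottle with a green cap and a green label band, loose, upright; body 44 mm in diameter up to 74 mm, then a shoulder and a cap 29 mm in diameter, 102 mm tall overall, about 0.12 kg; grip it round the body. Origin: centre of its foot, z up; its yaw means nothing
- bottle_blue: white round bottle with a blue cap and a blue label band, loose, upright; body 44 mm in diameter up to 74 mm, then a shoulder and a cap 29 mm in diameter, 102 mm tall overall, about 0.12 kg; grip it round the body. Origin: centre of its foot, z up; its yaw means nothing
- bottle_yellow: white round bottle with a yellow cap and a yellow label band, loose, upright; body 44 mm in diameter up to 74 mm, then a shoulder and a cap 29 mm in diameter, 102 mm tall overall, about 0.12 kg; grip it round the body. Origin: centre of its foot, z up; its yaw means nothing
- delivery: grey tray, fixed, left or right of the robot: four 60 x 60 mm open pockets in a row at x = -96, -32, +32, +96 mm, y = 0; floors 8 mm, wall tops 23 mm above the table, walls 4 mm. Front = its -x end, a black plate 30 mm tall (x = -138 mm); back = +x end. Origin: on the table under the row's middle. One bottle in each pocket at the start. Ledge 12 mm high on its +y side (y = 34 to 68 mm) carries four fixed colour tags
- display: white tray, fixed, empty at the start, on the other side from the grey one: four 60 x 60 mm open pockets in a row at x = -96, -32, +32, +96 mm, y = 0; floors 8 mm, wall tops 23 mm above the table, walls 4 mm. Front = its -x end, a black plate 30 mm tall (x = -138 mm); back = +x end. Origin: on the table under the row's middle. No ledge, no tags
- tag_red: red flat tag, 44 x 26 x 6 mm, fixed on the ledge of the grey tray beside the pocket in which the red bottle starts (52 mm to the +y side of that pocket's middle); it stays there and shows where that bottle stood. Origin: centre of its underside, 12 mm above the table; x and y axes parallel to the tray's
- tag_green: green flat tag, 44 x 26 x 6 mm, fixed on the ledge of the grey tray beside the pocket in which the green bottle starts (52 mm to the +y side of that pocket's middle); it stays there and shows where that bottle stood. Origin: centre of its underside, 12 mm above the table; x and y axes parallel to the tray's
- tag_blue: blue flat tag, 44 x 26 x 6 mm, fixed on the ledge of the grey tray beside the pocket in which the blue bottle starts (52 mm to the +y side of that pocket's middle); it stays there and shows where that bottle stood. Origin: centre of its underside, 12 mm above the table; x and y axes parallel to the tray's
- tag_yellow: yellow flat tag, 44 x 26 x 6 mm, fixed on the ledge of the grey tray beside the pocket in which the yellow bottle starts (52 mm to the +y side of that pocket's middle); it stays there and shows where that bottle stood. Origin: centre of its underside, 12 mm above the table; x and y axes parallel to the tray's
- tape_roll: bystander: blue roll of tape lying flat, 100 mm across, 48 mm high, beyond the trays. Origin: centre of its underside
- putty_tin: bystander: round tin with an orange label, 80 mm in diameter, 85 mm tall, to the left. Origin: centre of its underside
- blade_box: bystander: cardboard box, 110 x 70 x 40 mm, to the right. Origin: centre of its underside
Things that resemble listed ones, but are neither listed nor needed, are in the scene too. What is shaped like the bottle_yellow but orange or purple is not meant.

How it is judged:
At the end, for the whole second after the job is handed in: Every bottle stands in the white tray's mirrored pocket (from the front: 1st -> 4th, 2nd -> 3rd, 3rd -> 2nd, 4th -> 1st), within 14 mm of its middle along and across the tray, foot within 5 mm of floor height, within 0.1 rad of upright, at rest (under 20 mm/s) (((x of tag_red in the frame of delivery between -0.121 and -0.071 m and x of bottle_red in the frame of display between 0.082 and 0.11 m) or (x of tag_red in the frame of delivery between -0.057 and -0.007 m and x of bottle_red in the frame of display between 0.018 and 0.046 m) or (x of tag_red in the frame of delivery between 0.007 and 0.057 m and x of bottle_red in the frame of display between -0.046 and -0.018 m) or (x of tag_red in the frame of delivery between 0.071 and 0.121 m and x of bottle_red in the frame of display between -0.11 and -0.082 m)) and y of bottle_red in the frame of display between -0.014 and 0.014 m and z of bottle_red in the frame of display between 0.003 and 0.013 m and angle between each of bottle_red, bottle_green, bottle_blue, bottle_yellow's own z axis and vertical below 0.1 rad and linear speed of each of bottle_red, bottle_green, bottle_blue, bottle_yellow below 0.02 m/s and ((x of tag_green in the frame of delivery between -0.121 and -0.071 m and x of bottle_green in the frame of display between 0.082 and 0.11 m) or (x of tag_green in the frame of delivery between -0.057 and -0.007 m and x of bottle_green in the frame of display between 0.018 and 0.046 m) or (x of tag_green in the frame of delivery between 0.007 and 0.057 m and x of bottle_green in the frame of display between -0.046 and -0.018 m) or (x of tag_green in the frame of delivery between 0.071 and 0.121 m and x of bottle_green in the frame of display between -0.11 and -0.082 m)) and y of bottle_green in the frame of display between -0.014 and 0.014 m and z of bottle_green in the frame of display between 0.003 and 0.013 m and ((x of tag_blue in the frame of delivery between -0.121 and -0.071 m and x of bottle_blue in the frame of display between 0.082 and 0.11 m) or (x of tag_blue in the frame of delivery between -0.057 and -0.007 m and x of bottle_blue in the frame of display between 0.018 and 0.046 m) or (x of tag_blue in the frame of delivery between 0.007 and 0.057 m and x of bottle_blue in the frame of display between -0.046 and -0.018 m) or (x of tag_blue in the frame of delivery between 0.071 and 0.121 m and x of bottle_blue in the frame of display between -0.11 and -0.082 m)) and y of bottle_blue in the frame of display between -0.014 and 0.014 m and z of bottle_blue in the frame of display between 0.003 and 0.013 m and ((x of tag_yellow in the frame of delivery between -0.121 and -0.071 m and x of bottle_yellow in the frame of display between 0.082 and 0.11 m) or (x of tag_yellow in the frame of delivery between -0.057 and -0.007 m and x of bottle_yellow in the frame of display between 0.018 and 0.046 m) or (x of tag_yellow in the frame of delivery between 0.007 and 0.057 m and x of bottle_yellow in the frame of display between -0.046 and -0.018 m) or (x of tag_yellow in the frame of delivery between 0.071 and 0.121 m and x of bottle_yellow in the frame of display between -0.11 and -0.082 m)) and y of bottle_yellow in the frame of display between -0.014 and 0.014 m and z of bottle_yellow in the frame of display between 0.003 and 0.013 m); the robot touches nothing.
It fails at once if the tape roll is pushed more than 30 mm from its place (distance of tape_roll from where it was at the start of the episode above 0.03 m).
It fails at once if the putty tin is pushed more than 30 mm from its place (distance of putty_tin from where it was at the start of the episode above 0.03 m).
It fails at once if the blade box is pushed more than 30 mm from its place (distance of blade_box from where it was at the start of the episode above 0.03 m).
It fails at once if a bottle is knocked over or tipped more than 40 degrees (angle between any of bottle_red, bottle_green, bottle_blue, bottle_yellow's own z axis and vertical above 0.7 rad).
It fails at once if a bottle is dropped: let go with its foot more than 35 mm above the table ((height (world z) of bottle_red above 0.035 m and contact force between bottle_red and the fingers below 0.02 N) or (height (world z) of bottle_green above 0.035 m and contact force between bottle_green and the fingers below 0.02 N) or (height (world z) of bottle_blue above 0.035 m and contact force between bottle_blue and the fingers below 0.02 N) or (height (world z) of bottle_yellow above 0.035 m and contact force between bottle_yellow and the fingers below 0.02 N)).
It also fails if it takes over 118 s, if anything falls off the work surface, if the arm or the gripper's body presses on something with over 40 N, if the wrist force passes 120 N, or if a joint passes its speed limit or range.

ROBOT

A 6-joint arm with a two-finger parallel gripper is mounted at the origin on the work surface. World frame = base frame: x ahead of the robot, y to its left, z up, the work surface at z = 0. Lengths are in m, angles in rad, forces in N, time in s.
With the tool pointing down it reaches from about 0.225 to 0.875 m from the base axis. Payload 3.4 kg.
Tool frame: the origin (TCP) lies on the mounting face of the last link; the fingertips stand 173 mm ahead of it and the grasp point (between the pads) lies 155 mm ahead of it; y points along the fingers, x is the direction in which the jaws open and shut, and the axes are right-handed (so a half turn about y gives the same grasp; the last joint's range is limited). The gripper opens to 85 mm and grips with 20 to 120 N. Pads are 22 mm wide; open, the fingers measure 114 mm over their backs; the gripper's body (76 mm by 85 mm) begins 54 mm behind the grasp point. The pads swing forward as they close: fully open they stand 13 mm farther back than shut.
Start: joints at [-1.436, 0.276, 1.505, -0, 1.361, -0.121], TCP at [0.145, -0.556, 0.405] pointing down, gripper open.
Joint ranges: [-2.89, 2.89], [-0.75, 2.08], [0.22, 2.7], [-1.18, 4.32], [0.11, 2.71], [-2.7, 2.7]. Speed limits (rad/s): [2.57, 2.57, 3.14, 3.14, 3.14, 3.14].

INTERFACE

Orientations are given as a unit quaternion [w, x, y, z].
In Python, from rig import manip, vision, ticket gives the robot as it stands.
- The arm moves only by the tool arm_command, never from a script. Its argument "increments" is one flat list of numbers, 7 for each row, row after row: the turn, a rotation vector about the tool's x, y, z in rad, then the shift along the tool's x, y, z in cm, then the closure, from 0 (fully open) to 1 (shut). In form: [wx, wy, wz, tx, ty, tz, hand, wx, wy, wz, tx, ty, tz, hand, ...]. A call has 1 to 8 rows; each row shifts and turns the commanded pose from where the row before left it, along the tool's axes as they then stand; what a row does not reach is not made up. A row lasts 1/8 s, in which the tool goes at most 62.5 mm and 10.7 degrees, less where a joint would pass 70% of its speed; a pose out of reach is approached as far as the arm can. A call is refused whole if a number of a shift passes 6.25 or a number of a turn 0.188, either way. A call with a gripper value outside its range is refused whole. The fingers move at their own pace and stop on an object; "grip_force" is the grip in N (left out, the last holds). Time passes only in rows, so rows that do not move let the fingers close. It gives the time, the measured TCP pose, the force and the opening at its end, in the units of the state.
- manip.get_state(): the state, without advancing time (a new reading comes with each control period).
- vision.get_image(name): name is "scene" or "top"; returns the picture (420x560x3 uint8, red, green, blue); there is no depth.
- vision.camera_params(name): a dict with "vfov" (degrees; the focal length in pixels is half the picture's height over the tangent of half this angle, whatever the lens; pixels are square), "cx", "cy" (the principal point, pixels), "R" (3x3) and "t" (3): a world point X has camera coordinates R X + t. Camera axes: x right, y down, z forward; pixel columns grow to the right and rows downward; lengths in m; the calibration is good to about 2 mm. A picture is of the moment at which its call begins. camera_params takes no time and is no camera call.
- ticket.sign_off(): hands the job in, once; it reports no verdict.
The state is a dict: "clock": time; "qpos": joint angles; "qd": joint speeds; "effort": joint torques, N m; "position": TCP position; "ee_rot": TCP orientation; "contact_force": force on the tool from outside, world axes, zero at the start; "moment": the same for the moment, N m; "width": finger opening in m.
Only numpy, scipy, OpenCV 4.12 (cv2) and the standard library are available. Lean on these libraries where they do the work, as an engineer would, in place of code of your own. Each camera call takes 0.05 s, during which the arm holds its last target.

## Working session

There is one attempt and no reset: what is moved stays moved. The work goes in short steps, Python scripts to look and compute and a tool call to move; the robot and the scene stay as the last step left them, time stands still between calls to the robot, and variables do not carry over. Pictures are saved under pics/ and viewed, and the job is handed in when it is done.

Besides the shell and the picture viewer there is one more tool, called after ">>>" as name(argument=value, ...) on one line, values as JSON. arm_command: Moves the arm, as the interface text tells. Its arguments: {"type":"object","properties":{"increments":{"type":"array"},"grip_force":{"type":"number"}},"required":["increments"]}

```bash
mkdir -p pics
python3 - <<'E'
from rig import manip, vision
import cv2
print(manip.get_state())
for n in("scene","top"):
    im=vision.get_image(n); cv2.imwrite(f"pics/{n}0.png",im[:,:,::-1]); print(n,vision.camera_params(n))
E
```

```text
{'clock': 0.0, 'qpos': array([-1.43602051e+00,  2.76596736e-01,  1.50616231e+00,  2.64869210e-05,
        1.36068596e+00, -1.21008607e-01]), 'qd': array([ 2.90744414e-05,  4.02238048e-04,  4.07399160e-04, -1.65429329e-03,
       -4.00306529e-04,  8.76166359e-05]), 'effort': array([ 1.16350442e-03, -4.16764462e+01, -2.45805699e+01, -1.41370248e-05,
        1.09811506e-02, -2.60997538e-06]), 'position': array([ 0.14544272, -0.55607533,  0.40382679]), 'ee_rot': array([ 0.56015336, -0.55922055,  0.43260574, -0.43168607]), 'contact_force': array([-0.04179628,  0.16563697, -0.08018847]), 'moment': array([ 0.01376825, -0.0095705 ,  0.01615698]), 'width': 0.08522589032839521}
scene {'vfov': 54.227926198029316, 'cx': 279.5257149204556, 'cy': 211.8757214226949, 'R': array([[-5.38679545e-01,  8.42510565e-01, -5.44513338e-04],
       [ 5.52034587e-01,  3.52468307e-01, -7.55661239e-01],
       [-6.36460653e-01, -4.07359842e-01, -6.54962439e-01]]), 't': array([ 0.32502118, -0.29680738,  1.76440818])}
top {'vfov': 54.533543884073104, 'cx': 280.5285869465809, 'cy': 210.53468436106428, 'R': array([[ 5.17763822e-04, -9.99945796e-01,  1.03989003e-02],
       [-9.85767258e-01, -2.25857845e-03, -1.68100603e-01],
       [ 1.68114978e-01, -1.01638590e-02, -9.85714994e-01]]), 't': array([-0.02435084,  0.59978292,  1.03014997])}
```

View pics/scene0.png

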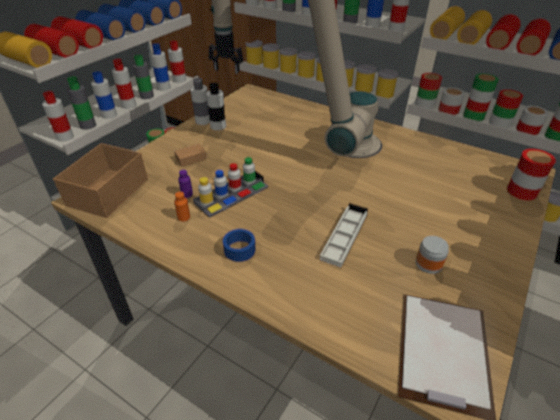

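View pics/top0.png

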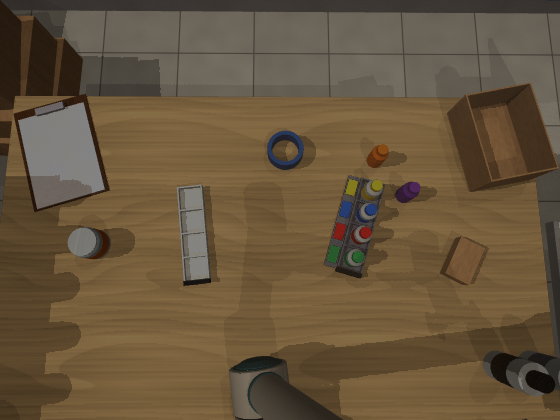

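Both pictures: the grey tray is on the right with its black end at top-view (350,270), and the bottles from the front are green, red, blue, yellow. The white tray has its black end at (197,280). The lookalikes are orange (378,155), purple (407,192) and the dark bottles on the right; none of them is meant.

```bash
cat > h.py <<'E'
import numpy as np, cv2
from rig import manip, vision
def ray(n,uv):
    p=vision.camera_params(n); f=210/np.tan(np.radians(p['vfov']/2))
    R=np.array(p['R']);t=np.array(p['t'])
    d=R.T@np.array([(uv[0]-p['cx'])/f,(uv[1]-p['cy'])/f,1]); return -R.T@t,d
def onz(n,uv,z):
    c,d=ray(n,uv); return c+d*(z-c[2])/d[2]
def proj(n,X):
    p=vision.camera_params(n); f=210/np.tan(np.radians(p['vfov']/2))
    q=np.array(p['R'])@X+p['t']; return np.array([p['cx']+f*q[0]/q[2],p['cy']+f*q[1]/q[2]])
E
python3 - <<'E'
from h import *
im=cv2.imread('pics/top0.png')
a=im[165:290,310:430]; b=im[175:295,165:225]
cv2.imwrite('pics/c1.png',cv2.resize(a,None,fx=4,fy=4,interpolation=2)); cv2.imwrite('pics/c2.png',cv2.resize(b,None,fx=4,fy=4,interpolation=2))
hsv=cv2.cvtColor(im,cv2.COLOR_BGR2HSV)
for c,lo,hi in (('green',50,80),('red',172,184),('blue',105,125),('yellow',24,34)):
    h=hsv[:,:,0].astype(int); 
    if c=='red': h=np.where(h<8,h+180,h)
    m=((h>=lo)&(h<=hi)&(hsv[:,:,1]>130)&(hsv[:,:,2]>60)).astype(np.uint8)
    m[:,:315]=0;m[:,395:]=0;m[:170]=0;m[285:]=0
    n,l,s,ce=cv2.connectedComponentsWithStats(m)
    for i in range(1,n):
        if s[i,4]>15: print(c,s[i],ce[i].round(1),'z.102',onz('top',ce[i],.1)[:2].round(4),'z.018',onz('top',ce[i],.018)[:2].round(4))
E
```

```text
green [327 245  13  18 142] [332.9 253.6] z.102 [ 0.483  -0.1534] z.018 [ 0.4882 -0.1647]
green [353 252  11  11  95] [357.8 256.6] z.102 [ 0.4757 -0.2154] z.018 [ 0.4804 -0.2317]
red [333 222  13  19 158] [339. 231.] z.102 [ 0.5395 -0.1701] z.018 [ 0.5493 -0.1828]
red [359 227  13  12 117] [365.  232.3] z.102 [ 0.5364 -0.2353] z.018 [ 0.5459 -0.2533]
red [351 228   9  16  45] [353.8 237.3] z.102 [ 0.5239 -0.2069] z.018 [ 0.5324 -0.2226]
blue [339 201  13  17 144] [345.3 208.8] z.102 [ 0.5962 -0.1873] z.018 [ 0.6106 -0.2014]
blue [365 204  12  11 105] [370.6 209.2] z.102 [ 0.5953 -0.2517] z.018 [ 0.6096 -0.271 ]
blue [357 210   7  12  31] [359.1 216.4] z.102 [ 0.5768 -0.2217] z.018 [ 0.5896 -0.2386]
yellow [346 179  12  17 140] [351.3 186.8] z.102 [ 0.6535 -0.2042] z.018 [ 0.6725 -0.2197]
yellow [372 180  11  11  96] [376.8 184.8] z.102 [ 0.659  -0.2698] z.018 [ 0.6785 -0.2906]
```

View pics/c1.png

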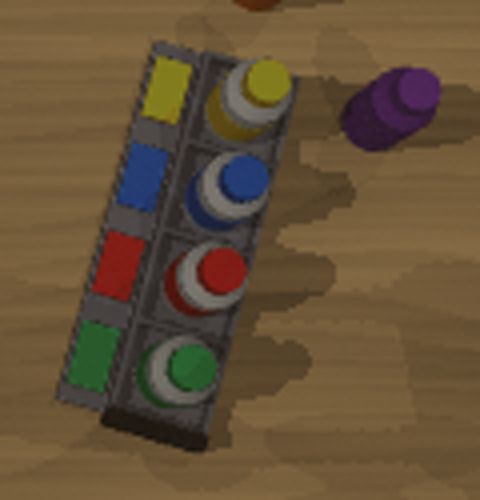

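View pics/c2.png

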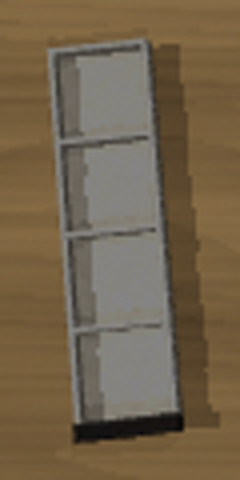

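Run:
```python
from h import *
im=cv2.imread('pics/top0.png'); hsv=cv2.cvtColor(im,cv2.COLOR_BGR2HSV)
m=((hsv[:,:,1]<60)&(hsv[:,:,2]>70)).astype(np.uint8); m[:,:170]=0;m[:,220:]=0;m[:180]=0;m[290:]=0
m=cv2.morphologyEx(m,cv2.MORPH_CLOSE,np.ones((5,5)))
c=max(cv2.findContours(m,0,1)[0],key=cv2.contourArea)
r=cv2.minAreaRect(c); bp=cv2.boxPoints(r)
for p in bp: print(p.round(1),onz('top',p,.023)[:2].round(4))
for k,p in dict(TL=(52,49),TR=(148,40),BL=(76,424),BR=(182,414)).items():
    q=(np.array(p)+.5)/4-.5+(165,175); print(k,q,onz('top',q,.023)[:2].round(4))
for k,p in dict(d1L=(63,143),d1R=(150,136),d2L=(68,236),d2R=(157,229),d3L=(73,330),d3R=(163,323)).items():
    q=(np.array(p)+.5)/4-.5+(165,175); print(k,q,onz('top',q,.023)[:2].round(4))
s=cv2.imread('pics/scene0.png')
cv2.imwrite('pics/c3.png',cv2.resize(s[195:270,310:380],None,fx=8,fy=8,interpolation=2))
```

```text
[176.  186.4] [0.6711 0.2629]
[202.5 184.3] [0.6771 0.1906]
[209.7 278.1] [0.423  0.1633]
[183.2 280.1] [0.4176 0.2329]
TL [177.625 186.875] [0.6698 0.2585]
TR [201.625 184.625] [0.6763 0.193 ]
BL [183.625 280.625] [0.4164 0.2318]
BR [210.125 278.125] [0.4229 0.1622]
d1L [180.375 210.375] [0.6044 0.2482]
d1R [202.125 208.625] [0.6094 0.1894]
d2L [181.625 233.625] [0.541  0.2422]
d2R [203.875 231.875] [0.5458 0.1826]
d3L [182.875 257.125] [0.4781 0.2363]
d3R [205.375 255.375] [0.4828 0.1766]
```

View pics/c3.png

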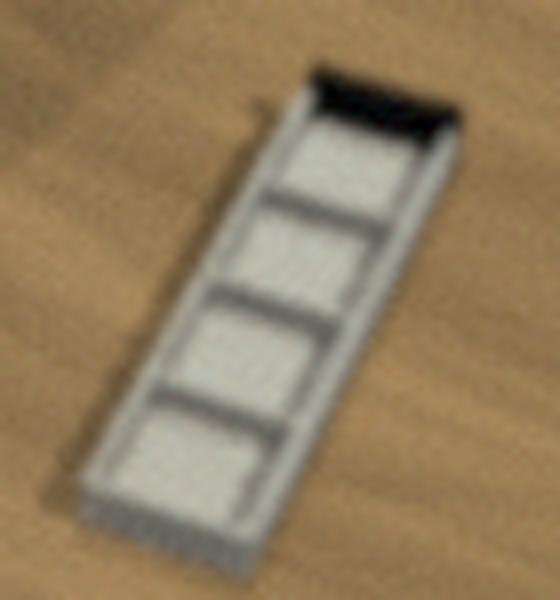

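Run:
```python
from h import *
C=np.array([.5437,.2115]);a=.099
ex=np.array([np.cos(a),np.sin(a)]);ey=np.array([-ex[1],ex[0]])
D=np.array([.5652,-.2420]);b=-.290
fx=np.array([np.cos(b),np.sin(b)]);fy=np.array([-fx[1],fx[0]])
out=[]
for n,k,box in(('scene',8,(310,195,70,75)),('top',5,(165,175,60,120))):
    im=cv2.imread(f'pics/{n}0.png');x,y,w,h=box
    cr=cv2.resize(im[y:y+h,x:x+w],None,fx=k,fy=k,interpolation=2)
    def ln(p,q):
        P=[tuple((((proj(n,np.append(C+s[0]*ex+s[1]*ey,.023))-(x,y)+.5)*k-.5)).round().astype(int).tolist()) for s in(p,q)]
        cv2.line(cr,P[0],P[1],(0,0,255),1)
    for s in(-.034,-.03,.03,.034): ln((-.13,s),(.13,s))
    for s in(-.13,-.066,-.062,-.002,.002,.062,.066,.13): ln((s,-.03),(s,.03))
    out.append(cr)
H=600;W=sum(o.shape[1] for o in out);c=np.zeros((H,W,3),np.uint8);X=0
for o in out: c[:o.shape[0],X:X+o.shape[1]]=o;X+=o.shape[1]
cv2.imwrite('pics/ov.png',c[:, :800] if W>800 else c)
print(W)
```

```text
860
```

View pics/ov.png

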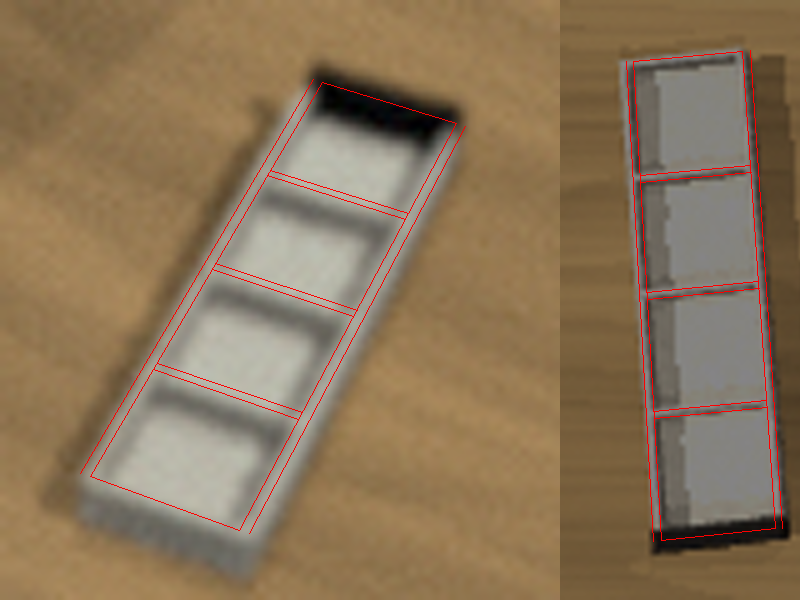

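```bash
cat >> h.py <<'E'
from scipy.spatial.transform import Rotation as Ro
C=np.array([.545,.213]);a=.103
D=np.array([.5652,-.2420]);b=-.290
def R2(t): return np.array([[np.cos(t),-np.sin(t)],[np.sin(t),np.cos(t)]])
def disp(i): return C+R2(a)@[(-.096,-.032,.032,.096)[i],0]
def deli(i): return D+R2(b)@[(-.096,-.032,.032,.096)[i],0]
def tool():
    s=manip.get_state(); q=s['ee_rot']; return s,Ro.from_quat([q[1],q[2],q[3],q[0]]).as_matrix()
def plan(xy,z,yaw):
    """tool y down, tool x along +-(-sin yaw, cos yaw)"""
    s,R=tool(); tx=np.array([-np.sin(yaw),np.cos(yaw),0]); 
    if tx@R[:,0]<0: tx=-tx
    y=np.array([0,0,-1.]); T=np.c_[tx,y,np.cross(tx,y)]
    rv=Ro.from_matrix(R.T@T).as_rotvec(); d=np.append(xy,z)-s['position']
    print('t',s['clock'],'pos',s['position'].round(4),'w',round(s['width'],4),'F',s['contact_force'].round(2))
    print(' turn',rv.round(3),'| shift cm: toolnow',(100*R.T@d).round(2),' after turn',(100*T.T@d).round(2))
E
python3 - <<'E'
from h import *
s,R=tool();print(R.round(3))
for i in range(4): print(deli(i).round(4),disp(i).round(4))
caps=[(.4757,-.2154),(.5364,-.2353),(.5953,-.2517),(.659,-.2698)]
plan(caps[0],.40,b); plan(disp(3),.34,a)
# triangulate green cap with scene
E
```

```text
[[ 0.253 -0.     0.967]
 [-0.967  0.002  0.253]
 [-0.002 -1.     0.   ]]
[ 0.4732 -0.2145] [0.4495 0.2031]
[ 0.5345 -0.2328] [0.5132 0.2097]
[ 0.5959 -0.2512] [0.5768 0.2163]
[ 0.6572 -0.2695] [0.6405 0.2229]
t 0.1 pos [ 0.1455 -0.5561  0.4039] w 0.0857 F [ 1.35 -0.16 -0.33]
 turn [ 0.     0.546 -0.002] | shift cm: toolnow [-24.61   0.44  40.57]  after turn [-42.09   0.39  21.9 ]
t 0.1 pos [ 0.1455 -0.5561  0.4039] w 0.0857 F [ 1.35 -0.16 -0.33]
 turn [-0.     0.153 -0.002] | shift cm: toolnow [-62.83   6.51  67.6 ]  after turn [-72.39   6.39  57.25]
```

The crop (c1) confirms the choice: the green cap is nearest the black plate, then red, blue and yellow, with orange and purple outside the tray. I'll start with green.

>>> arm_command(increments=[0,0.182,0,0,0,0,0,0,0.182,0,0,0,0,0,0,0.182,0,0,0,0,0,0,0,0,-5.2,0,2.7,0,0,0,0,-5.2,0,2.7,0,0,0,0,-5.2,0,2.7,0,0,0,0,-5.2,0,2.7,0,0,0,0,-5.2,0,2.7,0], grip_force=40)

```text
clock: 1.1
position: [0.3502, -0.3442, 0.4045]
ee_rot: [0.422, -0.422, 0.567, -0.567]
contact_force: [1.2, 0.3, 0.9]
width: 0.0854
```

>>> arm_command(increments=[0,0,0,-5.2,0,2.7,0,0,0,0,-5.2,0,2.7,0,0,0,0,-5.2,0,2.7,0,0,0,0,0,0,0,0])

```text
clock: 1.6
position: [0.4735, -0.2166, 0.4042]
ee_rot: [0.425, -0.424, 0.566, -0.565]
contact_force: [-0.6, -0.5, -0.9]
width: 0.0858
```

Run:
```python
from h import *
plan((.4743,-.2145),.219,b)
```

```text
t 1.6 pos [ 0.4735 -0.2166  0.4042] w 0.0858 F [-0.59 -0.53 -0.87]
 turn [ 0.     0.006 -0.001] | shift cm: toolnow [-0.19 18.52  0.02]  after turn [-0.22 18.52  0.02]
```

>>> arm_command(increments=[0,0.006,0,-0.2,4,0,0,0,0,0,0,4,0,0,0,0,0,0,4,0,0,0,0,0,0,2.5,0,0,0,0,0,0,2,0,0,0,0,0,0,2,0,0,0,0,0,0,0,0,0])

```text
clock: 2.48
position: [0.4707, -0.218, 0.2183]
ee_rot: [0.42, -0.421, 0.57, -0.567]
contact_force: [-0.5, 0.8, 0.3]
width: 0.0855
```

Run:
```python
from h import *
plan((.4743,-.2145),.219,b)
for n,(x,y,w,h) in(('scene',(170,130,130,100)),('top',(300,160,130,130))):
    im=vision.get_image(n)[:,:,::-1]; cv2.imwrite(f'pics/g_{n}.png',cv2.resize(im[y:y+h,x:x+w],None,fx=4,fy=4,interpolation=2))
```

```text
t 2.475 pos [ 0.4707 -0.218   0.2183] w 0.0855 F [-0.53  0.77  0.3 ]
 turn [ 0.004 -0.007 -0.001] | shift cm: toolnow [-0.44 -0.07  0.24]  after turn [-0.44 -0.07  0.24]
```

View pics/g_scene.png

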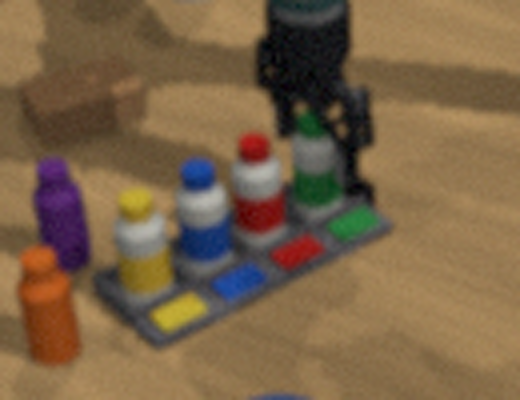

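The crop shows the gripper straddling the green bottle at (315,160) with nothing else touched. The position reading seems noisy, so I'll read it again.

Run:
```python
from h import *
for i in range(5):
    print(manip.get_state()['position'].round(4), manip.get_state()['qpos'].round(4)); vision.get_image('top')
plan((.4743,-.2145),.219,b)
```

```text
[ 0.4718 -0.2183  0.22  ] [-5.6710e-01  3.6900e-01  1.8862e+00 -5.0000e-04  8.8630e-01  1.3009e+00]
[ 0.4721 -0.2182  0.2204] [-5.6680e-01  3.6850e-01  1.8857e+00 -3.0000e-04  8.8620e-01  1.3010e+00]
[ 0.4722 -0.2182  0.2206] [-5.6650e-01  3.6820e-01  1.8855e+00 -3.0000e-04  8.8610e-01  1.3011e+00]
[ 0.4723 -0.2181  0.2206] [-5.6630e-01  3.6810e-01  1.8856e+00 -2.0000e-04  8.8600e-01  1.3011e+00]
[ 0.4723 -0.2179  0.2206] [-5.6610e-01  3.6810e-01  1.8857e+00 -1.0000e-04  8.8590e-01  1.3011e+00]
t 2.825 pos [ 0.4722 -0.2178  0.2205] w 0.0854 F [ 0.08  0.85 -1.48]
 turn [-0.002 -0.006  0.001] | shift cm: toolnow [-0.38  0.15  0.1 ]  after turn [-0.38  0.15  0.1 ]
```

>>> arm_command(increments=[0,0,0,-0.35,0.1,0.1,0,0,0,0,0,0,0,0,0,0,0,0,0,0,1,0,0,0,0,0,0,1,0,0,0,0,0,0,1,0,0,0,0,0,0,1,0,0,0,0,0,0,1,0,0,0,0,0,0,1])

```text
clock: 3.82
position: [0.4741, -0.2146, 0.2188]
ee_rot: [-0.421, 0.421, -0.568, 0.568]
contact_force: [0.3, 0.9, 1.5]
width: 0.0432
```

Run:
```python
from h import *
plan((.4743,-.2145),.219,b)
```

```text
t 3.825 pos [ 0.4741 -0.2146  0.2188] w 0.0432 F [0.29 0.86 1.47]
 turn [-0.    -0.006  0.   ] | shift cm: toolnow [-0.01 -0.02  0.02]  after turn [-0.01 -0.02  0.02]
```

>>> arm_command(increments=[0,0,0,0,-1,0,1,0,0,0,0,-2,0,1,0,0,0,0,-3,0,1,0,0,0,0,-3,0,1,0,0,0,0,-2.5,0,1,0,0,0,0,-1,0,1,0,0,0,0,0,0,1])

```text
clock: 4.7
position: [0.474, -0.2145, 0.344]
ee_rot: [-0.421, 0.421, -0.568, 0.569]
contact_force: [0.9, 0.4, -1.8]
width: 0.0431
```

Run:
```python
from h import *
im=vision.get_image('scene')[:,:,::-1]; cv2.imwrite('pics/lift.png',cv2.resize(im[100:240,160:320],None,fx=4,fy=4,interpolation=2))
plan(disp(3),.343,a)
```

```text
t 4.75 pos [ 0.4737 -0.2144  0.3432] w 0.0429 F [ 0.59  0.67 -1.03]
 turn [ 0.001 -0.399 -0.   ] | shift cm: toolnow [-4.669e+01  2.000e-02  3.180e+00]  after turn [-4.178e+01  2.000e-02  2.108e+01]
```

View pics/lift.png

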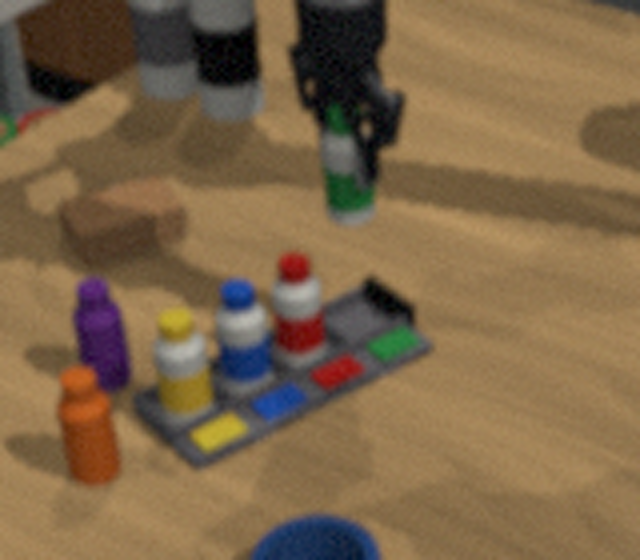

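The green bottle hangs upright in the jaws at crop (350,170), and the others stand undisturbed. I'll carry it across.

>>> arm_command(increments=[0,-0.133,0,0,0,0,1,0,-0.133,0,0,0,0,1,0,-0.133,0,0,0,0,1,0,0,0,-2.5,0,1.3,1,0,0,0,-4.2,0,2.1,1,0,0,0,-4.8,0,2.4,1,0,0,0,-4.8,0,2.4,1,0,0,0,-4.8,0,2.4,1])

```text
clock: 5.75
position: [0.5579, 0.0078, 0.3421]
ee_rot: [-0.524, 0.526, -0.474, 0.473]
contact_force: [0.7, 1.0, -1.3]
width: 0.0429
```

>>> arm_command(increments=[0,0,0,-4.8,0,2.4,1,0,0,0,-4.8,0,2.4,1,0,0,0,-4.8,0,2.4,1,0,0,0,-4.2,0,2.1,1,0,0,0,-2,0,1.1,1,0,0,0,0,0,0,1,0,0,0,0,0,0,1])

```text
clock: 6.62
position: [0.6397, 0.221, 0.3423]
ee_rot: [-0.524, 0.526, -0.474, 0.473]
contact_force: [-0.4, -0.5, 0.0]
width: 0.0435
```

Run:
```python
from h import *
for n,(x,y,w,h) in(('scene',(270,110,150,170)),('top',(140,150,120,150))):
    im=vision.get_image(n)[:,:,::-1]; cv2.imwrite(f'pics/o_{n}.png',cv2.resize(im[y:y+h,x:x+w],None,fx=3,fy=3,interpolation=2))
plan(disp(3),.22,a)
```

```text
t 6.725 pos [0.6398 0.2206 0.3432] w 0.0429 F [ 0.56  1.19 -1.39]
 turn [ 0.001 -0.001  0.001] | shift cm: toolnow [-0.23 12.32  0.11]  after turn [-0.22 12.32  0.1 ]
```

View pics/o_scene.png

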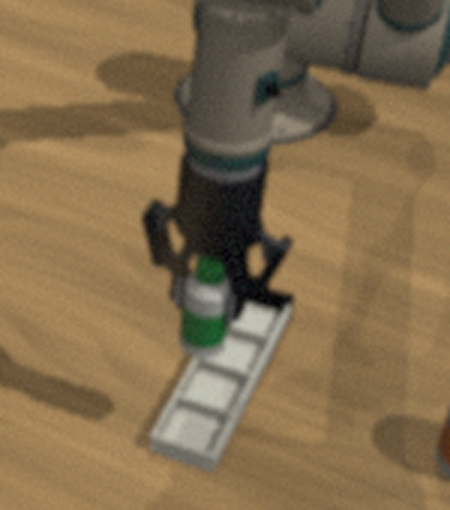

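View pics/o_top.png

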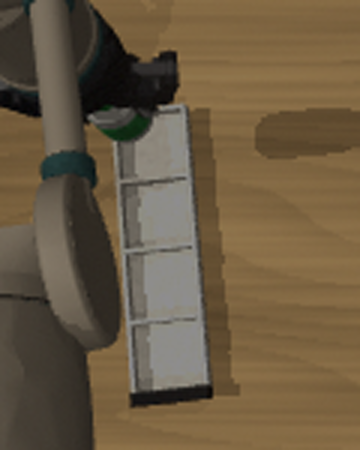

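>>> arm_command(increments=[0,0,0,-0.2,2,0.1,1,0,0,0,0,3,0,1,0,0,0,0,2.5,0,1,0,0,0,0,1.5,0,1,0,0,0,0,1,0,1,0,0,0,0,0,0,1,0,0,0,0,0,0,1,0,0,0,0,0,0,1])

```text
clock: 7.72
position: [0.6412, 0.224, 0.2447]
ee_rot: [0.526, -0.525, 0.473, -0.474]
contact_force: [-0.4, -0.2, -0.6]
width: 0.0432
```

Run:
```python
from h import *
plan(disp(3),.2195,a)
im=vision.get_image('scene')[:,:,::-1]; cv2.imwrite('pics/d1.png',cv2.resize(im[150:290,270:410],None,fx=4,fy=4,interpolation=2))
```

```text
t 7.725 pos [0.6412 0.224  0.2447] w 0.0432 F [-0.42 -0.21 -0.64]
 turn [-0.002 -0.    -0.   ] | shift cm: toolnow [ 0.11  2.52 -0.09]  after turn [ 0.11  2.52 -0.09]
```

View pics/d1.png

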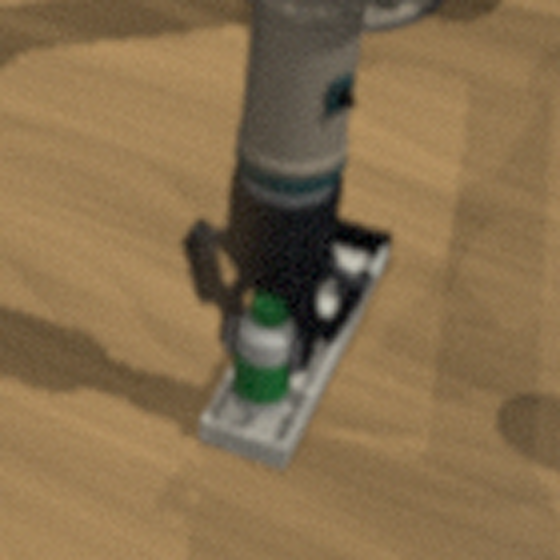

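>>> arm_command(increments=[0,0,0,0.1,0.7,0.1,1,0,0,0,0,0.7,0,1,0,0,0,0,0.6,0,1,0,0,0,0,0.4,0,1,0,0,0,0,0,0,1,0,0,0,0,0,0,1])

```text
clock: 8.52
position: [0.6421, 0.223, 0.2197]
ee_rot: [0.525, -0.525, 0.474, -0.474]
contact_force: [-0.4, 0.1, -1.1]
width: 0.0429
```

Run:
```python
from h import *
vision.get_image('top')
plan(disp(3),.2195,a)
im=vision.get_image('scene')[:,:,::-1]; cv2.imwrite('pics/d2.png',cv2.resize(im[190:275,300:390],None,fx=7,fy=7,interpolation=2))
```

```text
t 8.575 pos [0.6421 0.223  0.2197] w 0.0432 F [-0.93  0.49 -1.22]
 turn [-0. -0.  0.] | shift cm: toolnow [-0.    0.02 -0.16]  after turn [-0.    0.02 -0.16]
```

View pics/d2.png

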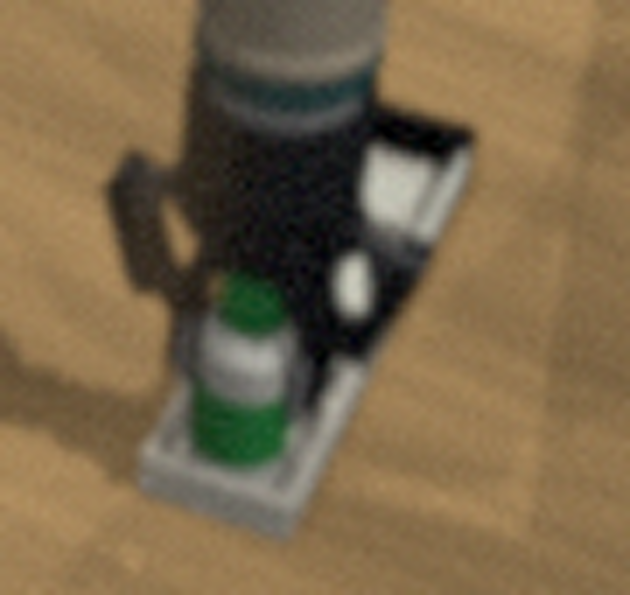

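The green bottle stands well inside the back pocket: its foot is at crop (240,455) and clear of the rims. I'll release it.

>>> arm_command(increments=[0,0,0,0,0.1,0,1,0,0,0,0,0,0,1,0,0,0,0,0,0,0,0,0,0,0,0,0,0,0,0,0,0,0,0,0,0,0,0,0,-1,0,0,0,0,0,0,-4,0,0,0,0,0,0,-6,0,0])

```text
clock: 9.62
position: [0.6415, 0.2228, 0.3283]
ee_rot: [-0.524, 0.526, -0.474, 0.473]
contact_force: [0.5, 0.8, -0.2]
width: 0.0856
```

Run:
```python
from h import *
plan((.535,-.2335),.355,b)
```

```text
t 9.625 pos [0.6415 0.2228 0.3283] w 0.0856 F [ 0.53  0.81 -0.16]
 turn [0.004 0.393 0.001] | shift cm: toolnow [ 44.3   -2.57 -15.29]  after turn [46.78 -2.67  2.84]
```

>>> arm_command(increments=[0,0.131,0,0,-2.5,0,0,0,0.131,0,0,0,0,0,0,0.131,0,0,0,0,0,0,0,0,5.2,0,0.3,0,0,0,0,5.2,0,0.3,0,0,0,0,5.2,0,0.3,0,0,0,0,5.2,0,0.3,0,0,0,0,5.2,0,0.3,0])

```text
clock: 10.62
position: [0.5814, -0.0319, 0.3547]
ee_rot: [-0.423, 0.422, -0.567, 0.567]
contact_force: [1.4, -0.4, 0.5]
width: 0.0854
```

>>> arm_command(increments=[0,0,0,5.2,0,0.3,0,0,0,0,5.2,0,0.3,0,0,0,0,5.2,0,0.3,0,0,0,0,5.2,0,0.4,0,0,0,0,0,0,0,0,0,0,0,0,0,0,0])

```text
clock: 11.38
position: [0.5348, -0.2333, 0.3541]
ee_rot: [0.422, -0.422, 0.567, -0.567]
contact_force: [-0.5, -0.2, -0.5]
width: 0.0854
```

Run:
```python
from h import *
for n in('top','scene'):
    im=vision.get_image(n)[:,:,::-1]; cv2.imwrite(f'pics/r_{n}.png',im)
plan((.535,-.2335),.219,b)
im=cv2.imread('pics/r_top.png');cv2.imwrite('pics/r1.png',cv2.resize(im[165:295,150:240],None,fx=4,fy=4,interpolation=2))
```

```text
t 11.475 pos [ 0.5351 -0.2323  0.354 ] w 0.0853 F [ 0.94 -0.35  0.51]
 turn [-0.     0.001 -0.   ] | shift cm: toolnow [ 0.12 13.5   0.02]  after turn [ 0.11 13.5   0.02]
```

View pics/r1.png

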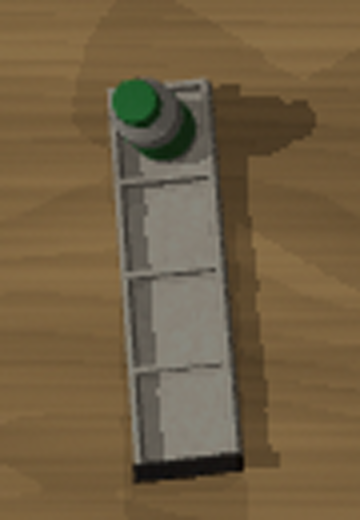

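View pics/r_scene.png

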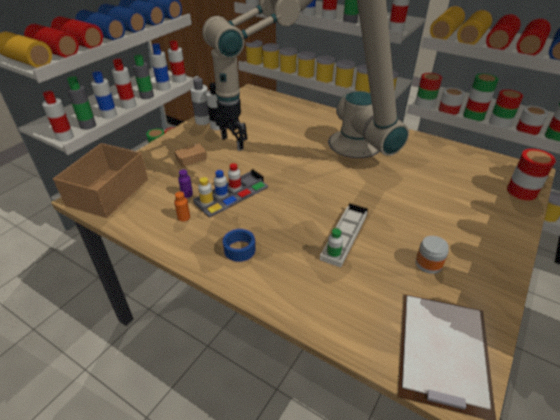

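Green stands upright in the rear pocket, with its cap at crop (137,102). Red is next.

>>> arm_command(increments=[0,0,0,0.1,3,0,0,0,0,0,0,4,0,0,0,0,0,0,3.5,0,0,0,0,0,0,2,0,0,0,0,0,0,0.8,0,0,0,0,0,0,0,0,0,0,0,0,0,0,0,0])

```text
clock: 12.35
position: [0.5352, -0.2343, 0.2218]
ee_rot: [-0.423, 0.422, -0.566, 0.568]
contact_force: [0.1, 0.4, -0.1]
width: 0.0854
```

Run:
```python
from h import *
vision.get_image('top');vision.get_image('top')
plan((.535,-.2335),.219,b)
```

```text
t 12.45 pos [ 0.5351 -0.2345  0.2218] w 0.0854 F [-0.02 -0.45  0.65]
 turn [-0.002  0.     0.001] | shift cm: toolnow [-0.09  0.28 -0.03]  after turn [-0.09  0.28 -0.03]
```

>>> arm_command(increments=[0,0,0,-0.1,0.25,0,0,0,0,0,0,0,0,0,0,0,0,0,0,0,1,0,0,0,0,0,0,1,0,0,0,0,0,0,1,0,0,0,0,0,0,1,0,0,0,0,0,0,1,0,0,0,0,0,0,1])

```text
clock: 13.45
position: [0.535, -0.2336, 0.2184]
ee_rot: [-0.422, 0.422, -0.567, 0.567]
contact_force: [-0.5, -1.1, 1.6]
width: 0.0432
```

>>> arm_command(increments=[0,0,0,0,-1,0,1,0,0,0,0,-2,0,1,0,0,0,0,-3,0,1,0,0,0,0,-3,0,1,0,0,0,0,-2.5,0,1,0,0,0,0,-1,0,1,0,0,0,0,0,0,1])

```text
clock: 14.32
position: [0.5349, -0.2334, 0.3435]
ee_rot: [-0.423, 0.422, -0.567, 0.567]
contact_force: [0.2, 0.8, -1.4]
width: 0.0431
```

Run:
```python
from h import *
im=vision.get_image('scene')[:,:,::-1]; cv2.imwrite('pics/lift2.png',cv2.resize(im[100:240,160:320],None,fx=3,fy=3,interpolation=2))
plan(disp(2)+(.002,0),.343,a)
```

```text
t 14.375 pos [ 0.5347 -0.2333  0.3426] w 0.0432 F [-0.98 -0.38 -1.8 ]
 turn [ 0.001 -0.393 -0.   ] | shift cm: toolnow [-4.434e+01 -2.000e-02 -8.630e+00]  after turn [-4.426e+01 -4.000e-02  9.020e+00]
```

View pics/lift2.png

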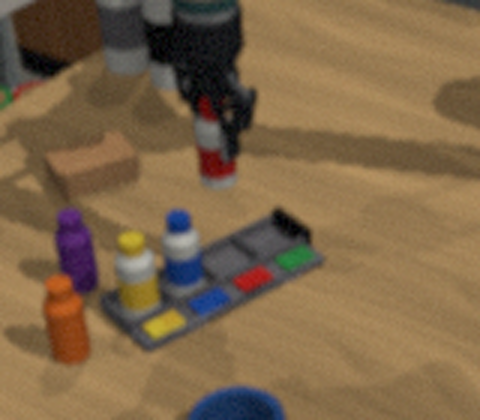

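Red is lifted upright. I'll carry it to pocket 3.

>>> arm_command(increments=[0,-0.131,0,0,0,0,1,0,-0.131,0,0,0,0,1,0,-0.131,0,0,0,0,1,0,0,0,-2.4,0,0.5,1,0,0,0,-4.3,0,0.9,1,0,0,0,-4.9,0,1,1,0,0,0,-4.9,0,1,1,0,0,0,-4.9,0,1,1])

```text
clock: 15.38
position: [0.5564, -0.0145, 0.3416]
ee_rot: [-0.524, 0.526, -0.475, 0.473]
contact_force: [1.3, 0.1, -2.0]
width: 0.0428
```

>>> arm_command(increments=[0,0,0,-4.9,0,1,1,0,0,0,-4.9,0,1,1,0,0,0,-4.9,0,1,1,0,0,0,-4.9,0,1,1,0,0,0,-2.2,0,0.4,1,0,0,0,-1.1,0,0.2,1,0,0,0,0,0,0,1,0,0,0,0,0,0,1])

```text
clock: 16.38
position: [0.579, 0.2151, 0.343]
ee_rot: [-0.524, 0.525, -0.474, 0.474]
contact_force: [0.6, 0.6, -2.0]
width: 0.0431
```

Run:
```python
from h import *
vision.get_image('top')
plan(disp(2)+(.002,0),.2195,a)
```

```text
t 16.425 pos [0.5791 0.2151 0.3431] w 0.0433 F [ 1.16 -0.85 -1.17]
 turn [ 0.    -0.002  0.001] | shift cm: toolnow [-1.300e-01  1.236e+01 -1.000e-02]  after turn [-1.200e-01  1.236e+01 -1.000e-02]
```

>>> arm_command(increments=[0,0,0,-0.1,2,0,1,0,0,0,0,3,0,1,0,0,0,0,2.5,0,1,0,0,0,0,1.5,0,1,0,0,0,0,1,0,1,0,0,0,0,0.5,0,1,0,0,0,0,0,0,1,0,0,0,0,0,0,1])

```text
clock: 17.42
position: [0.5792, 0.2176, 0.2389]
ee_rot: [0.525, -0.525, 0.473, -0.474]
contact_force: [0.2, -0.6, -0.8]
width: 0.0425
```

Run:
```python
from h import *
im=vision.get_image('scene')[:,:,::-1]; cv2.imwrite('pics/d3.png',cv2.resize(im[190:275,300:390],None,fx=6,fy=6,interpolation=2))
plan(disp(2)+(.002,0),.2195,a)
```

```text
t 17.475 pos [0.5792 0.2176 0.2389] w 0.043 F [ 0.75  0.89 -2.47]
 turn [-0.001 -0.    -0.   ] | shift cm: toolnow [ 0.13  1.94 -0.05]  after turn [ 0.12  1.94 -0.05]
```

View pics/d3.png

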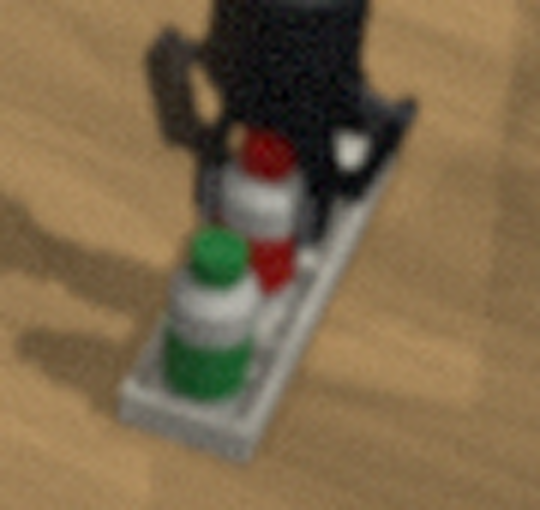

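Red is just above its pocket behind green, with clearance. I'll lower and release it.

>>> arm_command(increments=[0,0,0,0.1,0.6,0,1,0,0,0,0,0.6,0,1,0,0,0,0,0.4,0,1,0,0,0,0,0.3,0,1,0,0,0,0,0,0,1,0,0,0,0,0,0,1,0,0,0,0,0,0,1])

```text
clock: 18.35
position: [0.579, 0.2165, 0.2193]
ee_rot: [0.525, -0.525, 0.474, -0.474]
contact_force: [0.1, 0.6, -1.1]
width: 0.0435
```

Run:
```python
from h import *
plan(disp(2)+(.002,0),.2195,a)
```

```text
t 18.35 pos [0.579  0.2165 0.2193] w 0.0435 F [ 0.07  0.57 -1.07]
 turn [-0. -0.  0.] | shift cm: toolnow [ 0.02 -0.02 -0.02]  after turn [ 0.02 -0.02 -0.02]
```

>>> arm_command(increments=[0,0,0,0,0.1,0,1,0,0,0,0,0,0,1,0,0,0,0,0,0,0,0,0,0,0,0,0,0,0,0,0,0,0,0,0,0,0,0,0,-1,0,0,0,0,0,0,-4,0,0,0,0,0,0,-6,0,0])

```text
clock: 19.35
position: [0.5785, 0.2163, 0.3281]
ee_rot: [-0.524, 0.526, -0.474, 0.473]
contact_force: [1.5, 0.1, 0.4]
width: 0.0854
```

Run:
```python
from h import *
plan((.595,-.251),.355,b)
```

```text
t 19.35 pos [0.5785 0.2163 0.3281] w 0.0854 F [1.54 0.07 0.43]
 turn [0.004 0.393 0.001] | shift cm: toolnow [46.65 -2.65 -3.16]  after turn [44.31 -2.69 14.94]
```

>>> arm_command(increments=[0,0.131,0,0,-2.5,0,0,0,0.131,0,0,0,0,0,0,0.131,0,0,0,0,0,0,0,0,4.9,0,1.65,0,0,0,0,4.9,0,1.65,0,0,0,0,4.9,0,1.65,0,0,0,0,4.9,0,1.65,0,0,0,0,4.9,0,1.65,0])

```text
clock: 20.35
position: [0.5878, -0.0435, 0.3541]
ee_rot: [-0.423, 0.422, -0.567, 0.567]
contact_force: [0.5, 0.2, -0.3]
width: 0.0852
```

>>> arm_command(increments=[0,0,0,4.9,0,1.65,0,0,0,0,4.9,0,1.65,0,0,0,0,4.9,0,1.65,0,0,0,0,4.9,0,1.65,0,0,0,0,0.2,0,0.1,0,0,0,0,0,0,0,0])

```text
clock: 21.1
position: [0.5953, -0.2507, 0.3535]
ee_rot: [0.422, -0.422, 0.567, -0.567]
contact_force: [0.8, 0.2, -1.2]
width: 0.0857
```

Run:
```python
from h import *
im=vision.get_image('scene')[:,:,::-1]; cv2.imwrite('pics/s2.png',im[120:290,150:400].repeat(3,0).repeat(3,1))
vision.get_image('top')
plan((.595,-.251),.219,b)
```

```text
t 21.2 pos [ 0.5954 -0.2496  0.3535] w 0.0855 F [ 0.69  0.37 -0.76]
 turn [ 0.     0.001 -0.001] | shift cm: toolnow [ 0.16 13.45  0.  ]  after turn [ 0.15 13.45  0.  ]
```

View pics/s2.png

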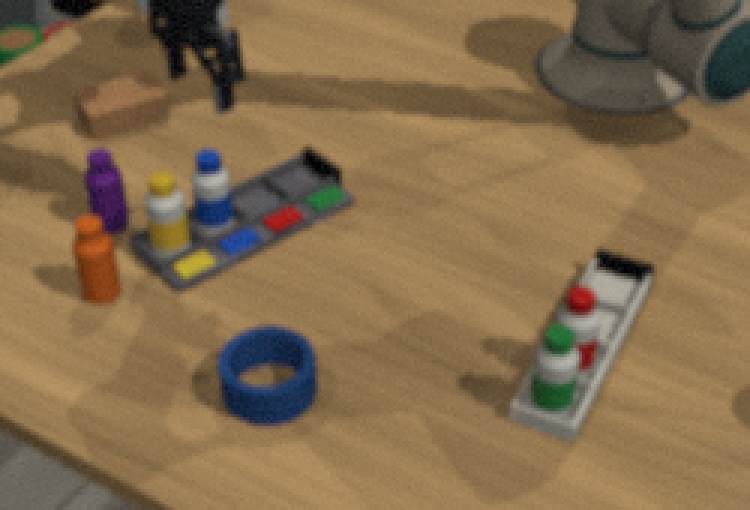

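Red and green stand upright. Before descending on blue and yellow, I'll check the clearance to the purple lookalike.

Run:
```python
from h import *
im=cv2.imread('pics/top0.png');hsv=cv2.cvtColor(im,cv2.COLOR_BGR2HSV)
for nm,lo,hi,x0,x1 in(('purple',128,165,390,425),('orange',4,18,365,392)):
    m=((hsv[:,:,0]>=lo)&(hsv[:,:,0]<=hi)&(hsv[:,:,1]>120)).astype(np.uint8);m[:,:x0]=0;m[:,x1:]=0;m[:140]=0;m[215 if nm=='purple' else 170:]=0
    ys,xs=np.nonzero(m);print(nm,xs.min(),xs.max(),ys.min(),ys.max(),len(xs))
    # project expected bottle: try foot guesses via cap = top-right extremum, foot = bottom-left
    for uv,z in(((xs.max()-5,ys.min()+5),.102),((xs.min()+8,ys.max()-8),0.01)):
        P=onz('top',uv,z)[:2]; print(uv,P.round(3),'in delivery frame',(R2(-b)@(P-D)).round(3))
```

```text
purple 397 419 182 200 198
(np.int64(414), np.int64(187)) [ 0.653 -0.365] in delivery frame [ 0.119 -0.092]
(np.int64(405), np.int64(192)) [ 0.66  -0.371] in delivery frame [ 0.128 -0.096]
orange 365 391 140 169 808
(np.int64(386), np.int64(145)) [ 0.765 -0.298] in delivery frame [0.207 0.004]
(np.int64(373), np.int64(161)) [ 0.749 -0.285] in delivery frame [0.188 0.012]
```

Purple's near side is about 71 mm from the row line and the finger backs reach 57 mm, so there is clearance.

>>> arm_command(increments=[0,0,0,0.1,3,0,0,0,0,0,0,4,0,0,0,0,0,0,3.5,0,0,0,0,0,0,2,0,0,0,0,0,0,0.8,0,0,0,0,0,0,0,0,0,0,0,0,0,0,0,0])

```text
clock: 22.08
position: [0.5957, -0.2516, 0.2215]
ee_rot: [-0.423, 0.422, -0.566, 0.568]
contact_force: [0.3, -0.1, 0.7]
width: 0.0854
```

Run:
```python
from h import *
vision.get_image('top');vision.get_image('top')
plan((.595,-.251),.219,b)
```

```text
t 22.175 pos [ 0.5956 -0.2518  0.2214] w 0.0854 F [-0.73 -0.05  1.22]
 turn [-0.002 -0.     0.001] | shift cm: toolnow [-0.06  0.24 -0.08]  after turn [-0.06  0.24 -0.08]
```

>>> arm_command(increments=[0,0,0,-0.1,0.25,0,0,0,0,0,0,0,0,0,0,0,0,0,0,0,1,0,0,0,0,0,0,1,0,0,0,0,0,0,1,0,0,0,0,0,0,1,0,0,0,0,0,0,1,0,0,0,0,0,0,1])

```text
clock: 23.18
position: [0.5956, -0.2509, 0.2179]
ee_rot: [-0.422, 0.422, -0.567, 0.567]
contact_force: [-0.2, -0.3, 2.5]
width: 0.0431
```

>>> arm_command(increments=[0,0,0,0,-1,0,1,0,0,0,0,-2,0,1,0,0,0,0,-3,0,1,0,0,0,0,-3,0,1,0,0,0,0,-2.5,0,1,0,0,0,0,-1,0,1,0,0,0,0,0,0,1])

```text
clock: 24.05
position: [0.5954, -0.2507, 0.3431]
ee_rot: [-0.423, 0.422, -0.567, 0.567]
contact_force: [-0.1, -0.8, -1.8]
width: 0.0431
```

Run:
```python
from h import *
im=vision.get_image('scene')[:,:,::-1]; cv2.imwrite('pics/lift3.png',cv2.resize(im[100:240,160:320],None,fx=3,fy=3,interpolation=2))
plan(disp(1)+(.002,0),.343,a)
```

```text
t 24.1 pos [ 0.5952 -0.2506  0.3421] w 0.0432 F [-0.44  0.15 -1.83]
 turn [ 0.001 -0.393 -0.   ] | shift cm: toolnow [-41.82  -0.06 -20.84]  after turn [-46.61  -0.09  -3.23]
```

View pics/lift3.png

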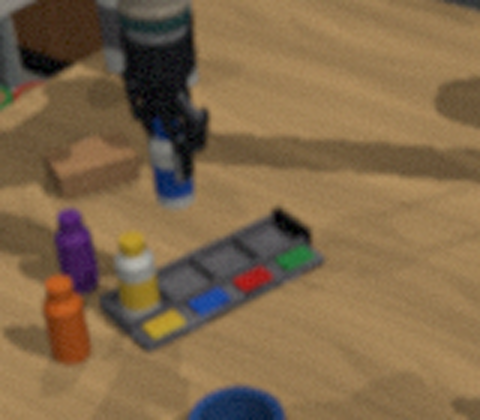

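Blue is lifted upright. I'll carry it to pocket 2.

>>> arm_command(increments=[0,-0.131,0,0,0,0,1,0,-0.131,0,0,0,0,1,0,-0.131,0,0,0,0,1,0,0,0,-2.4,0,-0.2,1,0,0,0,-4.3,0,-0.3,1,0,0,0,-5.2,0,-0.35,1,0,0,0,-5.2,0,-0.35,1,0,0,0,-5.2,0,-0.35,1])

```text
clock: 25.1
position: [0.5557, -0.0279, 0.3418]
ee_rot: [-0.524, 0.525, -0.475, 0.473]
contact_force: [1.2, -0.3, -2.0]
width: 0.0432
```

>>> arm_command(increments=[0,0,0,-5.2,0,-0.35,1,0,0,0,-5.2,0,-0.35,1,0,0,0,-5.2,0,-0.35,1,0,0,0,-5.2,0,-0.35,1,0,0,0,-2.4,0,-0.2,1,0,0,0,-1.1,0,-0.1,1,0,0,0,0,0,0,1,0,0,0,0,0,0,1])

```text
clock: 26.1
position: [0.5153, 0.2086, 0.3425]
ee_rot: [-0.524, 0.525, -0.474, 0.474]
contact_force: [-0.5, 0.6, -1.2]
width: 0.0432
```

Run:
```python
from h import *
vision.get_image('top')
plan(disp(1)+(.002,0),.2195,a)
```

```text
t 26.15 pos [0.5155 0.2084 0.3425] w 0.043 F [ 0.14 -0.52 -1.76]
 turn [ 0.    -0.002  0.001] | shift cm: toolnow [-0.14 12.3  -0.02]  after turn [-0.13 12.3  -0.02]
```

>>> arm_command(increments=[0,0,0,0,2,0,1,0,0,0,0,3,0,1,0,0,0,0,2.5,0,1,0,0,0,0,1.5,0,1,0,0,0,0,1,0,1,0,0,0,0,0.5,0,1,0,0,0,0,0,0,1,0,0,0,0,0,0,1])

```text
clock: 27.15
position: [0.5156, 0.2095, 0.2383]
ee_rot: [0.525, -0.525, 0.473, -0.474]
contact_force: [0.5, -0.2, -1.9]
width: 0.0434
```

Run:
```python
from h import *
im=vision.get_image('scene')[:,:,::-1]; cv2.imwrite('pics/d4.png',cv2.resize(im[180:275,300:390],None,fx=6,fy=6,interpolation=2))
plan(disp(1)+(.002,0),.2195,a)
```

```text
t 27.2 pos [0.5156 0.2095 0.2383] w 0.0429 F [ 0.35  0.57 -0.71]
 turn [-0.001 -0.    -0.   ] | shift cm: toolnow [-0.02  1.88 -0.04]  after turn [-0.02  1.88 -0.04]
```

View pics/d4.png

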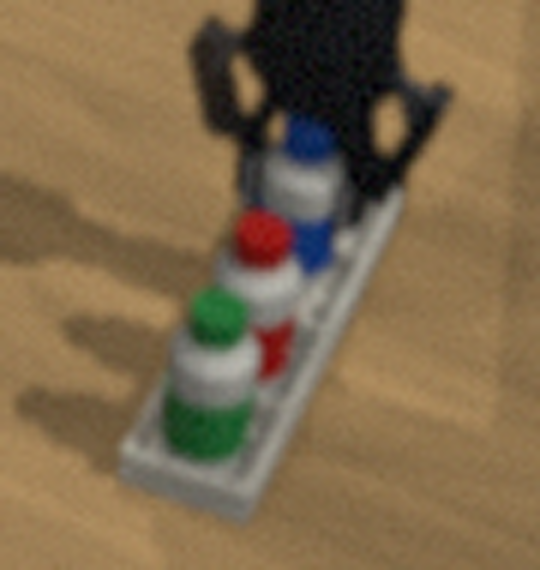

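Blue is aligned above pocket 2, with green and red undisturbed. I'll lower it.

>>> arm_command(increments=[0,0,0,0,0.6,0,1,0,0,0,0,0.6,0,1,0,0,0,0,0.4,0,1,0,0,0,0,0.2,0,1,0,0,0,0,0,0,1,0,0,0,0,0,0,1,0,0,0,0,0,0,1])

```text
clock: 28.08
position: [0.5154, 0.2094, 0.2198]
ee_rot: [0.525, -0.525, 0.474, -0.474]
contact_force: [-0.7, 0.3, -0.8]
width: 0.0427
```

Run:
```python
from h import *
plan(disp(1)+(.002,0),.2195,a)
```

```text
t 28.075 pos [0.5154 0.2094 0.2198] w 0.0427 F [-0.67  0.3  -0.82]
 turn [-0. -0.  0.] | shift cm: toolnow [-0.03  0.03 -0.02]  after turn [-0.03  0.03 -0.02]
```

>>> arm_command(increments=[0,0,0,0,0.2,0,1,0,0,0,0,0,0,1,0,0,0,0,0,0,0,0,0,0,0,0,0,0,0,0,0,0,0,0,0,0,0,0,0,-1,0,0,0,0,0,0,-4,0,0,0,0,0,0,-6,0,0])

```text
clock: 29.08
position: [0.5148, 0.2092, 0.3278]
ee_rot: [-0.524, 0.526, -0.474, 0.473]
contact_force: [1.3, 0.3, 0.1]
width: 0.0857
```

Run:
```python
from h import *
plan((.6575,-.269),.355,b)
```

```text
t 29.075 pos [0.5148 0.2092 0.3278] w 0.0857 F [1.26 0.34 0.09]
 turn [0.004 0.393 0.001] | shift cm: toolnow [49.03 -2.72  9.28]  after turn [41.74 -2.72 27.35]
```

>>> arm_command(increments=[0,0.131,0,0,-2.5,0,0,0,0.131,0,0,0,0,0,0,0.131,0,0,0,0,0,0,0,0,4.63,0,3.04,0,0,0,0,4.63,0,3.04,0,0,0,0,4.63,0,3.04,0,0,0,0,4.63,0,3.04,0,0,0,0,4.63,0,3.04,0])

```text
clock: 30.08
position: [0.595, -0.0576, 0.3536]
ee_rot: [-0.423, 0.422, -0.567, 0.567]
contact_force: [1.1, -0.3, 0.1]
width: 0.0853
```

>>> arm_command(increments=[0,0,0,4.63,0,3.04,0,0,0,0,4.63,0,3.04,0,0,0,0,4.63,0,3.04,0,0,0,0,4.63,0,3.04,0,0,0,0,0,0,0,0,0,0,0,0,0,0,0])

```text
clock: 30.82
position: [0.658, -0.2681, 0.3527]
ee_rot: [0.422, -0.422, 0.568, -0.567]
contact_force: [0.4, 0.8, 0.4]
width: 0.0854
```

Run:
```python
from h import *
im=vision.get_image('scene')[:,:,::-1]; cv2.imwrite('pics/s3.png',im[120:290,150:400].repeat(3,0).repeat(3,1))
vision.get_image('top')
plan((.6575,-.269),.219,b)
```

```text
t 30.925 pos [ 0.658  -0.2669  0.3531] w 0.0853 F [ 0.19 -0.18 -0.08]
 turn [ 0.     0.001 -0.   ] | shift cm: toolnow [ 0.23 13.41  0.02]  after turn [2.200e-01 1.341e+01 1.000e-02]
```

View pics/s3.png

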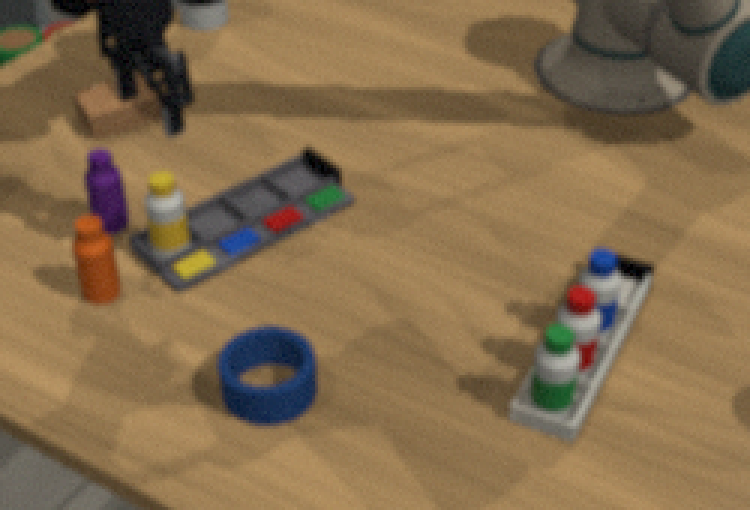

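Three bottles stand in place. Yellow, at crop (167,215), is the last.

>>> arm_command(increments=[0,0,0,0.1,3,0,0,0,0,0,0,4,0,0,0,0,0,0,3.5,0,0,0,0,0,0,2,0,0,0,0,0,0,0.8,0,0,0,0,0,0,0,0,0,0,0,0,0,0,0,0])

```text
clock: 31.8
position: [0.6585, -0.269, 0.2212]
ee_rot: [-0.423, 0.422, -0.566, 0.568]
contact_force: [-0.4, 1.0, -0.3]
width: 0.0852
```

Run:
```python
from h import *
vision.get_image('top');vision.get_image('top')
plan((.6575,-.269),.219,b)
```

```text
t 31.9 pos [ 0.6583 -0.2692  0.2211] w 0.0856 F [ 0.57  0.21 -0.09]
 turn [-0.002 -0.     0.001] | shift cm: toolnow [ 0.01  0.21 -0.09]  after turn [ 0.01  0.21 -0.09]
```

>>> arm_command(increments=[0,0,0,0,0.2,-0.1,0,0,0,0,0,0,0,0,0,0,0,0,0,0,1,0,0,0,0,0,0,1,0,0,0,0,0,0,1,0,0,0,0,0,0,1,0,0,0,0,0,0,1,0,0,0,0,0,0,1])

```text
clock: 32.9
position: [0.6571, -0.2689, 0.2179]
ee_rot: [-0.423, 0.422, -0.567, 0.567]
contact_force: [-0.0, 1.6, 1.6]
width: 0.0431
```

>>> arm_command(increments=[0,0,0,0,-1,0,1,0,0,0,0,-2,0,1,0,0,0,0,-3,0,1,0,0,0,0,-3,0,1,0,0,0,0,-2.5,0,1,0,0,0,0,-1,0,1,0,0,0,0,0,0,1])

```text
clock: 33.78
position: [0.657, -0.2688, 0.3431]
ee_rot: [-0.423, 0.422, -0.567, 0.567]
contact_force: [-1.1, 1.1, -1.1]
width: 0.0429
```

Run:
```python
from h import *
im=vision.get_image('scene')[:,:,::-1]; cv2.imwrite('pics/lift4.png',cv2.resize(im[100:240,160:320],None,fx=3,fy=3,interpolation=2))
plan(disp(0)+(.002,0),.343,a)
```

```text
t 33.825 pos [ 0.6567 -0.2687  0.342 ] w 0.0431 F [-0.54 -0.19 -2.08]
 turn [ 0.001 -0.393 -0.   ] | shift cm: toolnow [-39.34  -0.05 -33.17]  after turn [-49.05  -0.1  -15.56]
```

View pics/lift4.png

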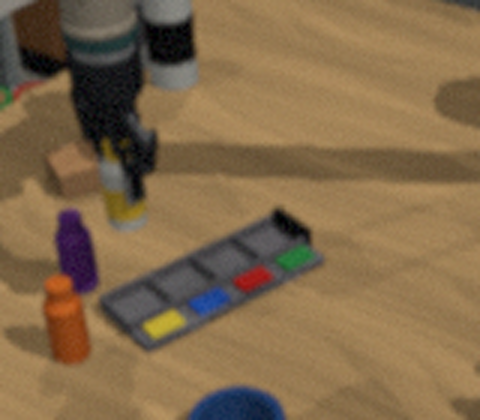

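>>> arm_command(increments=[0,-0.131,0,0,0,0,1,0,-0.131,0,0,0,0,1,0,-0.131,0,0,0,0,1,0,0,0,-2.4,0,-0.8,1,0,0,0,-4.5,0,-1.4,1,0,0,0,-5.5,0,-1.75,1,0,0,0,-5.5,0,-1.75,1,0,0,0,-5.5,0,-1.75,1])

```text
clock: 34.83
position: [0.5575, -0.0421, 0.3411]
ee_rot: [-0.524, 0.525, -0.475, 0.473]
contact_force: [0.7, 0.6, -1.9]
width: 0.043
```

>>> arm_command(increments=[0,0,0,-5.5,0,-1.75,1,0,0,0,-5.5,0,-1.75,1,0,0,0,-5.5,0,-1.75,1,0,0,0,-5.5,0,-1.75,1,0,0,0,-2.5,0,-0.8,1,0,0,0,-1.1,0,-0.3,1,0,0,0,0,0,0,1,0,0,0,0,0,0,1])

```text
clock: 35.83
position: [0.4526, 0.2018, 0.3423]
ee_rot: [-0.525, 0.525, -0.474, 0.474]
contact_force: [0.1, 0.9, -1.7]
width: 0.0433
```

Run:
```python
from h import *
vision.get_image('top')
plan(disp(0)+(.002,0),.2195,a)
```

```text
t 35.875 pos [0.4526 0.2017 0.3424] w 0.0432 F [ 0.01  0.5  -1.  ]
 turn [ 0.    -0.002  0.001] | shift cm: toolnow [-0.17 12.29 -0.09]  after turn [-0.16 12.29 -0.1 ]
```

>>> arm_command(increments=[0,0,0,0,2,-0.1,1,0,0,0,0,3,0,1,0,0,0,0,2.5,0,1,0,0,0,0,1.5,0,1,0,0,0,0,1,0,1,0,0,0,0,0.5,0,1,0,0,0,0,0,0,1,0,0,0,0,0,0,1])

```text
clock: 36.88
position: [0.4514, 0.2025, 0.2382]
ee_rot: [0.525, -0.525, 0.473, -0.474]
contact_force: [0.3, -0.2, -1.2]
width: 0.0432
```

Run:
```python
from h import *
im=vision.get_image('scene')[:,:,::-1]; cv2.imwrite('pics/d5.png',cv2.resize(im[180:275,300:390],None,fx=6,fy=6,interpolation=2))
plan(disp(0)+(.002,0),.2195,a)
```

```text
t 36.925 pos [0.4513 0.2026 0.2382] w 0.0434 F [-0.2  -1.29 -1.89]
 turn [-0.001 -0.    -0.   ] | shift cm: toolnow [-0.05  1.87  0.02]  after turn [-0.05  1.87  0.02]
```

View pics/d5.png

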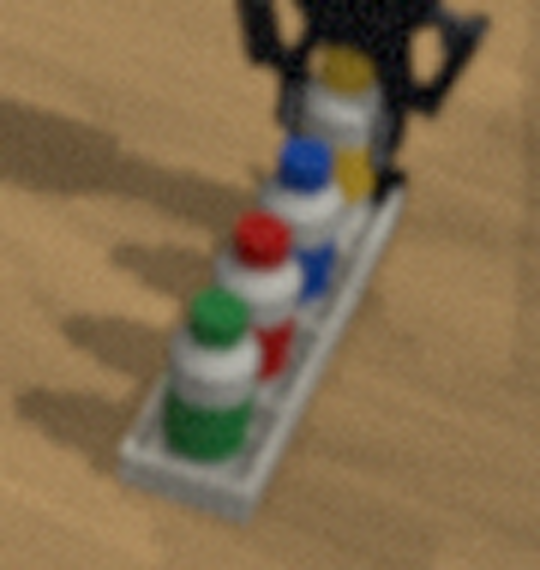

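Yellow is above the front pocket and clear of blue. I'll lower it.

>>> arm_command(increments=[0,0,0,0,0.6,0,1,0,0,0,0,0.6,0,1,0,0,0,0,0.4,0,1,0,0,0,0,0.3,0,1,0,0,0,0,0,0,1,0,0,0,0,0,0,1,0,0,0,0,0,0,1])

```text
clock: 37.8
position: [0.4512, 0.2025, 0.2188]
ee_rot: [0.525, -0.525, 0.474, -0.474]
contact_force: [-0.0, -0.1, -0.8]
width: 0.043
```

Run:
```python
from h import *
plan(disp(0)+(.002,0),.2185,a)
```

```text
t 37.8 pos [0.4512 0.2025 0.2188] w 0.043 F [-0.03 -0.1  -0.81]
 turn [-0. -0.  0.] | shift cm: toolnow [-0.06  0.03  0.04]  after turn [-0.06  0.03  0.04]
```

>>> arm_command(increments=[0,0,0,0,0.1,0,1,0,0,0,0,0,0,1,0,0,0,0,0,0,0,0,0,0,0,0,0,0,0,0,0,0,0,0,0,0,0,0,0,-1,0,0,0,0,0,0,-4,0,0,0,0,0,0,-6,0,0])

```text
clock: 38.8
position: [0.4505, 0.2023, 0.3281]
ee_rot: [-0.524, 0.526, -0.474, 0.473]
contact_force: [1.2, 1.1, -0.2]
width: 0.0853
```

>>> arm_command(increments=[0,0,0,0,-4,0,0,0,0,0,5,0,0,0,0,0,0,5,0,0,0,0,0,0,5,0,0,0,0,0,0,5,0,0,0,0,0,0,5,0,0,0,0,0,0,0,0,0,0])

```text
clock: 39.67
position: [0.477, -0.049, 0.3684]
ee_rot: [-0.524, 0.524, -0.474, 0.476]
contact_force: [-0.5, 1.3, 0.4]
width: 0.0853
```

Run:
```python
from h import *
im=vision.get_image('top')[:,:,::-1].copy();cv2.imwrite('pics/f_top.png',im)
sc=vision.get_image('scene')[:,:,::-1]; cv2.imwrite('pics/f_scene.png',sc)
o=np.hstack([cv2.resize(im[160:295,150:240],(360,540),interpolation=2),cv2.resize(sc[185:275,305:378],(438,540),interpolation=2)])
cv2.imwrite('pics/f.png',o)
hsv=cv2.cvtColor(im,cv2.COLOR_BGR2HSV);h=hsv[:,:,0].astype(int)
for c,lo,hi in (('green',50,80),('red',172,188),('blue',105,125),('yellow',24,34)):
    hh=np.where(h<8,h+180,h) if c=='red' else h
    m=((hh>=lo)&(hh<=hi)&(hsv[:,:,1]>130)&(hsv[:,:,2]>60)).astype(np.uint8);m[:,:165]=0;m[:,225:]=0;m[:170]=0;m[295:]=0
    n,l,s,ce=cv2.connectedComponentsWithStats(m)
    for i in range(1,n):
        if s[i,4]>40: P=onz('top',ce[i],.107)[:2]; print(c,s[i],'in display',(R2(-a)@(P-C)).round(4))
print(manip.get_state()['position'],manip.get_state()['clock'])
```

```text
green [178 185  11  11  92] in display [0.098  0.0005]
red [180 209  12  12 105] in display [ 0.0351 -0.0007]
blue [182 235  11  12  99] in display [-0.0304 -0.0008]
yellow [183 261  11  12  98] in display [-0.0945  0.0001]
[ 0.47648619 -0.04630157  0.36807495] 39.775
```

View pics/f.png

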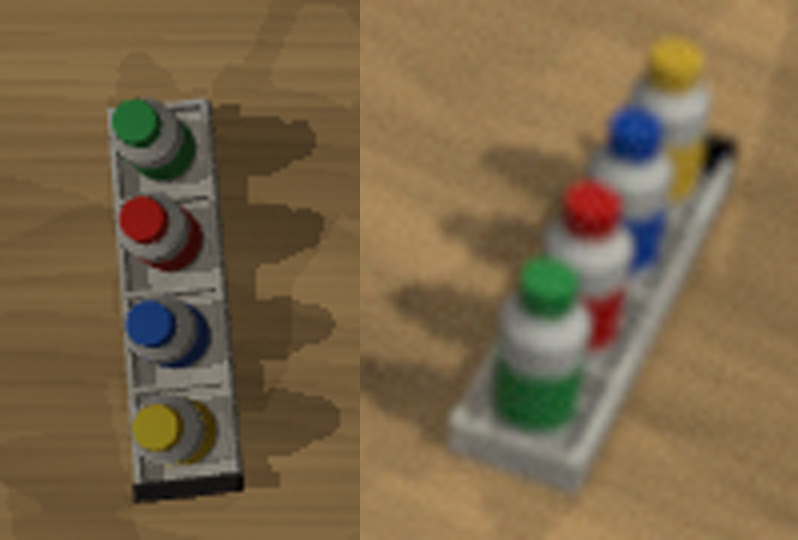

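View pics/f_top.png

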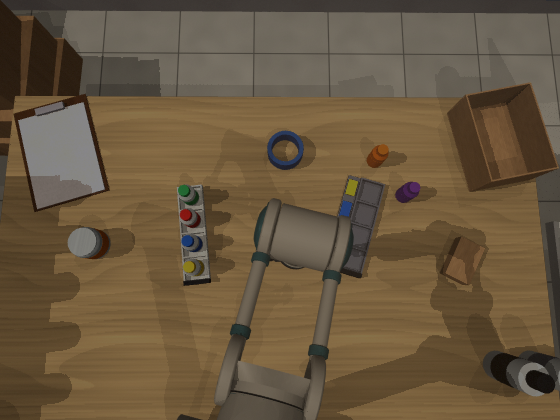

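All four bottles stand upright in the mirrored pockets: green at the back, then red, blue and yellow at the front. The bystanders are where they were in the first picture, and the arm is clear.

```bash
python3 -c "
from rig import ticket; print(ticket.sign_off())"
```

```text
the job is handed in; nothing more can be done
None
```

I moved the four bottles one at a time into the white tray in reverse order. From its black front the tray now holds yellow, blue, red, green; in the grey tray the order from the front was green, red, blue, yellow. I handed the job in at about 40 s of the 118 s allowed.

- **Bottle positions:** in the last top picture the caps lie within about 3 mm of their pocket middles along the tray and 1 mm across it, against a 14 mm tolerance. Both camera views show all four upright on the pocket floors.
- **Bystanders:** by eye, the tape roll, tin and box are in the same places as in the first picture, and the lookalike bottles were not touched.
- **Robot:** the gripper was open and well clear of everything at hand-in. The wrist force readings I saw stayed around 2.5 N or less.
- **Disagreement between cameras:** the two views differed by a few millimetres on where the white tray's back edge lies. I split the difference with a 2 mm shift of the placing targets. No other check failed.

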